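# Set the overload stop of a load-cell stand

## Robot

A 6-joint arm with a two-finger parallel gripper is mounted at the origin on a cart in front of the work surface, level with it; the furniture and walls round the work are solid. World frame = base frame: x ahead of the robot, y to its left, z up, the work surface at z = 0. Lengths are in mm, angles in degrees, forces in N, time in s.
With the tool pointing down it reaches from about 300 to 850 mm from the base axis. Payload 4.2 kg.
Tool frame: the origin (TCP) lies on the mounting face of the last link; the fingertips stand 191 mm ahead of it and the grasp point (between the pads) lies 172 mm ahead of it; z points along the fingers, y is the direction in which the jaws open and shut (so a half turn about z gives the same grasp; the last joint's range is limited). The gripper opens to 91 mm and grips with 3 to 60 N. Pads are 32 mm wide; open, the fingers measure 118 mm over their backs; the gripper's body (76 mm by 178 mm) begins 60 mm behind the grasp point.
Start: joints at [65.203, 18.312, 89.639, -0, 72.044, -1.146], TCP at [230.673, 526.7, 404.776] pointing down, gripper open.
Joint ranges: [-177.97, 177.97], [-48.28, 115.42], [12.27, 149.76], [-77.06, 257.06], [2.81, 150.46], [-146.56, 146.56]. Speed limits (degrees/s): [147.25, 147.25, 180, 180, 180, 180].

## Interface

Orientations are given as [roll, pitch, yaw] about the fixed x, y, z axes, in that order (R = Rz(yaw) Ry(pitch) Rx(roll)).
In Python, from workcell import env gives the robot as it stands.
- The arm moves only by the shell command python3 -m handwheel 'ROWS' [FORCE]. ROWS is JSON, a list of rows, each an object with "gripper": the opening in per cent of the stroke, from 0 (shut) to 100 (fully open); "travel": the shift along the tool's x, y, z in m, a list of three; "twist": the turn about the tool's z in rad. In form: [{"gripper": gripper, "travel": [x, y, z], "twist": twist}, ...]. A call has 1 to 5 rows; each row shifts and turns the commanded pose from where the row before left it, along the tool's axes as they then stand; what a row does not reach is not made up. A row lasts 1/12 s, in which the tool goes at most 41.7 mm and 7.16 degrees, less where a joint would pass 70% of its speed; a pose out of reach is approached as far as the arm can. A call with a gripper value outside its range is refused whole. The fingers move at their own pace and stop on an object; FORCE is the grip in N (left out, the last holds). Time passes only in rows, so rows that do not move let the fingers close. It gives the time, the measured TCP pose, the force and the opening at its end, in the units of the state.
- env.state(): the state, without advancing time (a new reading comes with each control period).
- env.grab_frame(name): name is "scene" or "top" or "wrist"; returns a dict with "frame" (384x512x3 uint8, red, green, blue), "intrinsics" (3x3 intrinsics, pixels), "k1" (the pictures are not rectified: a ray, as slopes to the right and down, at radius r is drawn at 1 + k1 r^2 times it, then the intrinsics apply), "extrinsics" (4x4, takes a point from camera to world coordinates). Camera axes: x right, y down, z forward; pixel columns grow to the right and rows downward; lengths in mm; the calibration is good to about 2 mm. A picture is of the moment at which its call begins. There is no depth.
- env.job_done(): hands the job in, once; it reports no verdict.
Trained networks look in the newest picture that a camera, given by its name, has taken for a name from the list of things; names that differ only in an ending like _2 or _b are one class to them, and where a whole thing is asked for, a point or a joint stands for the part that bears it (a point fixed in the world has none). Each returns a list of dicts, best first, with "confidence" (0 to 1); they miss things now and then, are a little off and sometimes report something else, mostly with a low value. They report only what shows in the picture. A call takes as long as a camera call. They do not tell look-alikes from the thing itself.
- env.trace(camera, thing): "pixels" (384x512 bool, what is visible of it) and "uv" ([column, row] in pixels, amid what is visible of it).
- env.pinpoint(camera, thing): "uv" ([column, row] in pixels: a listed point, or the origin of a listed thing).
The state is a dict: "time_s": time; "qpos": joint angles; "qvel": joint speeds; "effort": joint torques, N m; "ee_pos": TCP position; "ee_rot": TCP orientation; "force": force on the tool from outside, world axes, zero at the start; "torque": the same for the moment, N m; "gripper_width": finger opening in mm.
Only numpy, scipy, OpenCV 4.12 (cv2) and the standard library are available. Lean on these libraries where they do the work, as an engineer would, in place of code of your own. Each camera call takes 0.05 s, during which the arm holds its last target. There are 200 camera calls.

## Task

Balance the brass weight upright on the domed steel load button of the test stand and let go of it, so that it stands there by itself. With the weight in place, turn the stand's black thumbscrew clockwise until it seats against its stop, then back it off a quarter turn. Finish while still gripping the thumbscrew there, so that it cannot creep before the lock nut is tightened, and leave the dark steel weight and the other things alone.

Things in the scene. Friction and masses are not known exactly. Their poses are not given: they have to be found in the camera images.
- test_stand: load-cell test stand, fixed to the bench: grey base plate 80 x 205 mm, 12 mm thick, carrying an aluminium beam 34 mm wide whose flat top is 46 mm above the bench. Origin at the centre of the base plate's underside; its y axis runs along the 205 mm length. The load button is at y = +50 mm, the thumbscrew at y = -60 mm on the centre line (x = 0); two 5 mm high bolt heads stand on the beam at y = +77 and +90 mm.
- load_button_top (a point): the highest point, at the middle, of the steel load button: a round domed button 36 mm across whose top is a shallow spherical cap of 45 mm radius (rim 3.8 mm lower than the middle); this point is 56 mm above the bench. A weight set down within about 3 mm of centre leans a few degrees and stays.
- stop_screw (a joint): turn of the black thumbscrew on a vertical axis, rad; grows as it is turned clockwise seen from above. It seats against a hard stop at 4.20, and stays where it is left (friction about 0.04 N m; it does not rise or sink noticeably).
- stop_screw_grip (a point): centre of the thumbscrew's upright black grip bar, on the turning axis, 74 mm above the bench. The bar is 40 mm long, 11 mm thick and 28 mm high (60 to 88 mm above the bench); this point turns with it: its x axis runs along the 40 mm length, its y axis across the 11 mm thickness, z up. Below the bar is a round collar 24 mm across (52 to 60 mm above the bench). A white dot marks the +x end of the bar's top.
- brass_weight: brass-yellow weight, about 0.2 kg, standing upright on the bench: a disc 44 mm across and 16 mm high with a flat underside, and on it a plain round stem 16 mm across and 26 mm high to grip (42 mm high in all; centre of mass about 12 mm up). Origin at the centre of the underside, z up.
- steel_weight: the same weight in dark steel, standing beside the brass one (either may be on either side); not to be used. Origin at the centre of the underside.
- timer: white bench timer, 62 x 68 x 19 mm, on the bench; leave alone. Origin at the centre of its underside.
- blue_cap_bottle: clear bottle with a blue cap, 56 mm across, 103 mm high, standing on the bench beyond the stand; leave alone. Origin at the centre of its underside.
There are look-alikes about, which are no part of the job. There is more than one size of the brass_weight; the job needs the smallest.

How it is judged (in metres and radians):
On the way, in this order (a step that is already met when the one before it is completed fails the run):
1. the brass weight stands balanced on the load button, let go (distance between brass_weight and load_button_top below 0.012 m and angle between brass_weight's own z axis and vertical below 0.28 rad and contact force between brass_weight and test_stand above 0.8 N and contact force between the fingers and brass_weight below 0.05 N), for 0.3 s.
2. the thumbscrew is turned clockwise onto its stop (value of joint stop_screw above 4.13 rad), for 0.1 s.
At the end, for the whole second after the job is handed in: Thumbscrew at rest 1.57 rad (+-0.26) back from its stop at 4.20, fingers pressing on it with over 2 N, grasp point within 30 mm of its grip's centre; brass weight at rest on the button alone, its underside's centre within 12 mm of the button's top, leaning under 0.28 rad, free of the fingers (all of step 1 and value of joint stop_screw between 2.37 and 2.89 rad and velocity of joint stop_screw between -0.1 and 0.1 rad/s and contact force between the fingers and test_stand above 2 N and distance between the grasp point and stop_screw_grip below 0.03 m and linear speed of brass_weight below 0.03 m/s); the arm keeps its last pose, push and grip.
It fails at once if the dark steel weight is moved by more than 20 mm (distance of steel_weight from where it was at the start of the episode above 0.02 m).
It fails at once if the timer is moved by more than 20 mm (distance of timer from where it was at the start of the episode above 0.02 m).
It fails at once if the blue-capped bottle is moved by more than 20 mm (distance of blue_cap_bottle from where it was at the start of the episode above 0.02 m).
It also fails if it takes over 72 s, if anything falls off the work surface, if the arm or the gripper's body presses on something with over 40 N, if the wrist force passes 120 N, or if a joint passes its speed limit or range.

## Working session

There is one attempt and no reset: what is moved stays moved. The work goes in short steps, Python scripts to look and compute and a shell command to move; the robot and the scene stay as the last step left them, time stands still between calls to the robot, and variables do not carry over. Pictures are saved under pics/ and viewed, about 8 in all and at most 12, crops included, and the job is handed in when it is done.

```bash
ls; mkdir -p pics
python3 - <<'E'
from workcell import env
import cv2,numpy as np
a=[]
for c in ["scene","top"]:
    f=env.grab_frame(c); a.append(f["frame"]); print(c,f["intrinsics"].tolist(),f["k1"],np.round(f["extrinsics"],3).tolist())
    for t in ["test_stand","load_button_top","stop_screw_grip","brass_weight","steel_weight","timer","blue_cap_bottle"]:
        print(c,t,[(np.round(d["uv"],1).tolist(),round(d["confidence"],2)) for d in env.pinpoint(c,t)])
for c,i in zip(["scene","top"],a):
    cv2.imwrite(f"pics/{c}0.png",cv2.resize(i[:,:,::-1],(800,600),interpolation=cv2.INTER_CUBIC))
print(env.state())
E
```

```text
pics
scene [[411.56357470688704, 0.0, 251.40591625410676], [0.0, 411.56357470688704, 191.08524390293763], [0.0, 0.0, 1.0]] -0.032071003430047214 [[0.782, -0.303, 0.546, 57.748], [-0.624, -0.386, 0.68, -329.716], [0.005, -0.871, -0.49, 540.273], [0.0, 0.0, 0.0, 1.0]]
scene test_stand [([219.8, 215.5], 0.73)]
scene load_button_top [([200.1, 200.5], 0.74)]
scene stop_screw_grip []
scene brass_weight [([132.3, 231.7], 0.88), ([365.2, 230.7], 0.66), ([312.5, 235.0], 0.51)]
scene steel_weight [([283.0, 257.3], 0.58)]
scene timer [([322.6, 206.3], 0.67)]
scene blue_cap_bottle [([285.4, 201.3], 0.93), ([328.2, 205.9], 0.16)]
top [[439.8874692511045, 0.0, 260.2362338505813], [0.0, 439.8874692511045, 187.07039801362438], [0.0, 0.0, 1.0]] -0.14766452070363714 [[-0.028, -0.997, 0.069, 476.452], [-0.999, 0.03, 0.023, 277.648], [-0.025, -0.069, -0.997, 969.084], [0.0, 0.0, 0.0, 1.0]]
top test_stand [([227.0, 199.3], 0.86)]
top load_button_top [([216.9, 219.5], 0.81)]
top stop_screw_grip [([238.7, 172.4], 0.74)]
top brass_weight [([196.8, 284.8], 0.86), ([315.4, 137.7], 0.85), ([337.1, 98.1], 0.73), ([241.4, 117.4], 0.27)]
top steel_weight [([322.8, 189.6], 0.71)]
top timer [([286.5, 93.1], 0.8), ([240.9, 114.6], 0.41)]
top blue_cap_bottle [([242.4, 115.2], 0.79)]
{'time_s': 0.8, 'qpos': array([ 6.52011453e+01,  1.83104873e+01,  8.96382907e+01, -3.04461907e-03,
        7.20428482e+01, -1.14398607e+00]), 'qvel': array([-0.06848241,  0.12185229, -0.0191209 , -0.02260283, -0.00876569,
       -0.05643572]), 'effort': array([-1.98547723e-04, -4.12295687e+01, -2.32223707e+01,  7.31265033e-02,
        3.75917181e-02,  1.32081772e-05]), 'ee_pos': array([230.69320313, 526.69249249, 404.79491524]), 'ee_rot': array([1.79991686e+02, 3.06304993e-03, 1.56346070e+02]), 'force': array([ 0.23248902, -0.02921401, -0.70574106]), 'torque': array([ 0.0212474 , -0.04235475, -0.03408537]), 'gripper_width': 91.41096765296969}
```

View pics/top0.png

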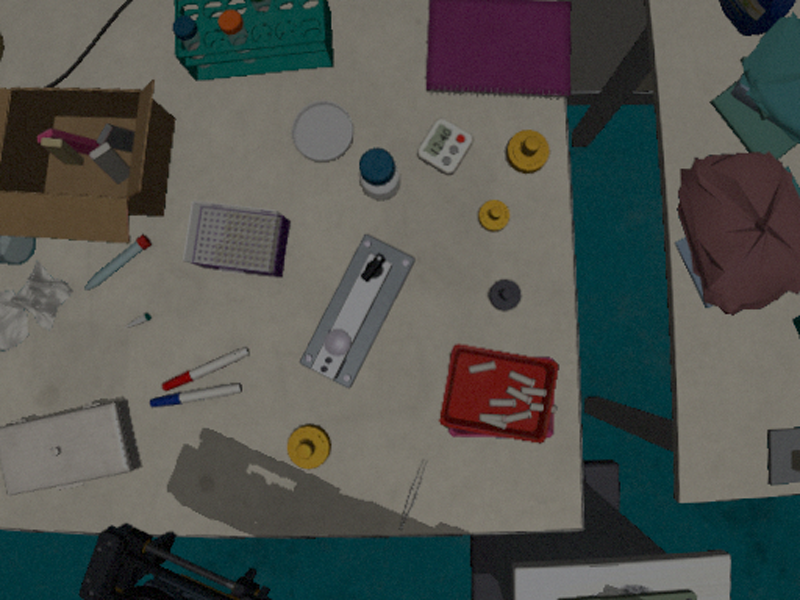

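View pics/scene0.png

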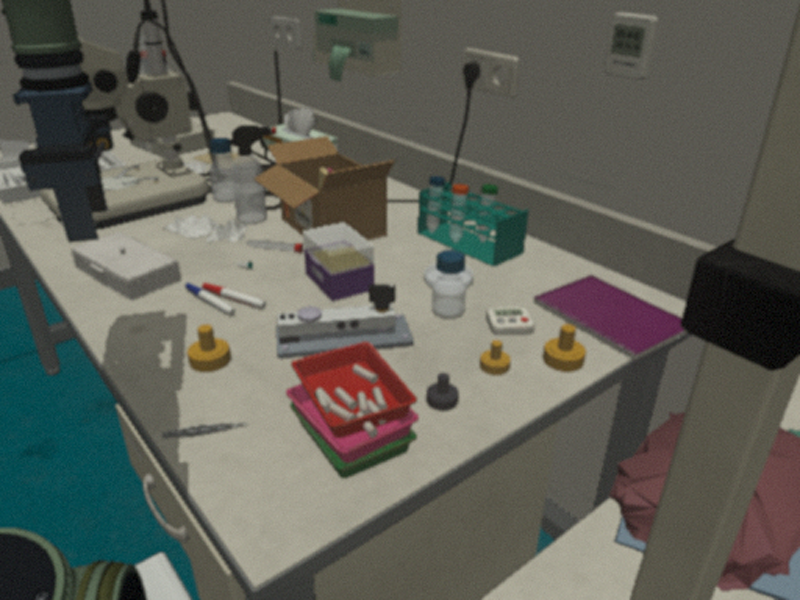

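```bash
cat > h.py <<'E'
import numpy as np,cv2
from scipy.spatial.transform import Rotation as R
def ray(f,uv):
    K=f["intrinsics"];p=np.linalg.solve(K,[uv[0],uv[1],1])[:2];u=p.copy()
    for _ in range(20):u=p/(1+f["k1"]*(u@u))
    T=f["extrinsics"];return T[:3,3],T[:3,:3]@[u[0],u[1],1]
def onz(f,uv,z):
    o,d=ray(f,uv);return o+d*(z-o[2])/d[2]
def proj(f,P):
    T=f["extrinsics"];c=T[:3,:3].T@(np.asarray(P,float)-T[:3,3]);u=c[:2]/c[2];u=u*(1+f["k1"]*(u@u))
    return (f["intrinsics"]@[u[0],u[1],1])[:2]
def totool(s,target,lift=172):
    """shift in tool axes (m) to bring grasp point to target (mm)"""
    Rm=R.from_euler("xyz",s["ee_rot"],degrees=True).as_matrix()
    g=s["ee_pos"]+Rm@[0,0,lift];return Rm.T@(np.asarray(target)-g)/1000,g,Rm
E
python3 - <<'E'
from workcell import env
from h import *
f=env.grab_frame("top");g=env.grab_frame("scene")
for n,uv,z in [("stand",(227,199.3),0),("btn",(216.9,219.5),56),("screw",(238.7,172.4),74),("bA",(196.8,284.8),0),("bB",(315.4,137.7),0),("bC",(337.1,98.1),0),("steel",(322.8,189.6),0),("timer",(286.5,93.1),0),("bottle",(242.4,115.2),0)]:
    print(n,onz(f,uv,z).round(1))
for n,uv,z in [("stand",(219.8,215.5),0),("btn",(200.1,200.5),56),("bA",(132.3,231.7),0),("b2",(365.2,230.7),0),("b3",(312.5,235),0),("steel",(283,257.3),0)]:
    print(n,onz(g,uv,z).round(1))
def area(c,fr):
    for d in env.trace(c,"brass_weight"):
        m=d["pixels"];ys,xs=np.where(m);print(c,d["uv"],d["confidence"],m.sum(),xs.min(),xs.max(),ys.min(),ys.max())
area("top",f);area("scene",g)
E
```

```text
stand [519.  374.4   0. ]
btn [475.1 390.9  56. ]
screw [570.1 341.7  74. ]
bA [332.  446.3   0. ]
bB [650.4 174.1   0. ]
bC [739.6 121.2   0. ]
steel [534.1 162.3   0. ]
timer [754.4 234.9   0. ]
bottle [706.8 335.6   0. ]
stand [523.3 371.9   0. ]
btn [475.8 379.6  56. ]
bA [327.6 438.8   0. ]
b2 [748.6 112.6   0. ]
b3 [641.1 176.    0. ]
steel [535.  158.3   0. ]
top [196.0, 286.8] 0.74 600 184 211 271 299
top [314.7, 137.9] 0.62 316 307 325 128 148
scene [364.8, 224.2] 0.77 563 348 375 208 237
scene [315.1, 231.5] 0.64 318 307 326 218 240
scene [129.9, 226.7] 0.58 530 120 146 209 237
```

Top view: brass weights at (197,285), (315,138) and (337,98) px. (315,138) has a mask about 20 px wide (≈44 mm) while the others are about 28 px, so it is the smallest. I'll confirm that and the thumbscrew dot in one enlarged crop.

Run:
```python
from workcell import env
from h import *
f=env.grab_frame("top");im=f["frame"][:,:,::-1]
a=cv2.resize(im[80:155,270:360],None,fx=5,fy=5,interpolation=cv2.INTER_CUBIC)[:, :400]
b=cv2.resize(im[152:190,218:258],(400,375),interpolation=cv2.INTER_CUBIC)
b=np.clip(b.astype(float)*1.5,0,255).astype(np.uint8)
cv2.imwrite("pics/crop1.png",np.hstack([a,b]))
s=env.state();t,g,Rm=totool(s,[648,175,180]);print(t,g,Rm.round(3))
```

```text
[-0.52336729 -0.154763    0.05276409] [230.68085713 526.72010274 232.78884001] [[-0.916  0.401  0.   ]
 [ 0.401  0.916  0.   ]
 [ 0.     0.    -1.   ]]
```

View pics/crop1.png

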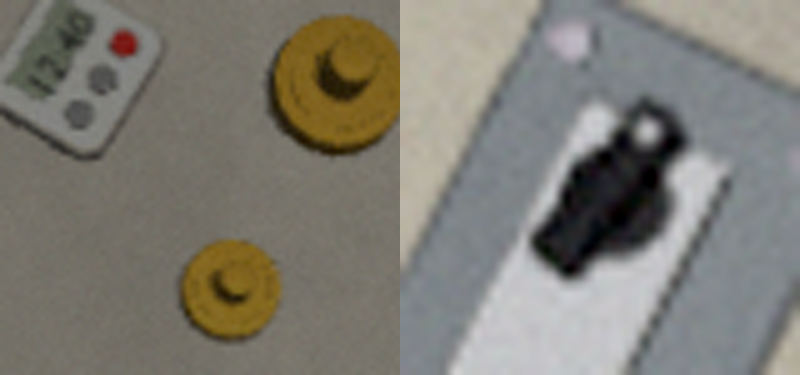

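Confirmed: the weight at (315,138) is clearly the smallest brass one. The screw's white dot is at about (243,165), so the bar yaw is about -33°. Next I move above the brass weight.

```bash
python3 -m handwheel '[{"gripper":60,"travel":[-0.039,-0.0115,0],"twist":0},{"gripper":60,"travel":[-0.039,-0.0115,0],"twist":0},{"gripper":60,"travel":[-0.039,-0.0115,0],"twist":0},{"gripper":60,"travel":[-0.039,-0.0115,0],"twist":0},{"gripper":60,"travel":[-0.039,-0.0115,0],"twist":0}]' 20
python3 -m handwheel '[{"gripper":60,"travel":[-0.039,-0.0115,0],"twist":0},{"gripper":60,"travel":[-0.039,-0.0115,0],"twist":0},{"gripper":60,"travel":[-0.039,-0.0115,0],"twist":0},{"gripper":60,"travel":[-0.039,-0.0115,0],"twist":0},{"gripper":60,"travel":[-0.039,-0.0115,0],"twist":0}]'
python3 -m handwheel '[{"gripper":60,"travel":[-0.039,-0.0115,0.01],"twist":0},{"gripper":60,"travel":[-0.039,-0.0115,0.01],"twist":0},{"gripper":60,"travel":[-0.039,-0.0115,0.01],"twist":0},{"gripper":60,"travel":[0,0,0],"twist":0},{"gripper":60,"travel":[0,0,0],"twist":0}]'
python3 - <<'E'
from workcell import env
from h import *
s=env.state();f=env.grab_frame("wrist")
for t in ["brass_weight","steel_weight"]:
    for d in env.pinpoint("wrist",t): print(t,d["uv"],d["confidence"],onz(f,d["uv"],0).round(1))
for d in env.trace("wrist","brass_weight"):
    m=d["pixels"];ys,xs=np.where(m);print(d["confidence"],m.sum(),xs.min(),xs.max(),ys.min(),ys.max())
t,g,Rm=totool(s,[648,175,37]);print(s["time_s"],t,g,s["qpos"].round(1))
cv2.imwrite("pics/w1.png",f["frame"][:,:,::-1])
E
```

```text
time_s: 1.47
ee_pos: [387.3, 394.5, 404.9]
ee_rot: [180.0, 0.0, 156.4]
force: [-0.2, 0.2, 0.3]
gripper_width: 61.0
time_s: 1.88
ee_pos: [543.0, 263.3, 405.0]
ee_rot: [180.0, 0.0, 156.3]
force: [0.4, 0.5, -0.0]
gripper_width: 54.8
time_s: 2.3
ee_pos: [635.9, 185.1, 373.3]
ee_rot: [-179.9, -0.1, 156.2]
force: [-0.4, -0.1, 0.8]
gripper_width: 54.8
brass_weight [248.5, 187.1] 0.7 [650.2 173.    0. ]
brass_weight [240.5, 272.6] 0.67 [738.3 123.8   0. ]
steel_weight [191.5, 90.6] 0.91 [537.5 161.6   0. ]
0.9 850 216 260 251 311
0.78 1490 226 268 166 209
2.3 [-0.01587256 -0.0038711   0.16428972] [635.44602052 185.01450687 201.31720204] [ 15.2  27.3  79.9   0.   72.9 -50.9]
```

View pics/w1.png

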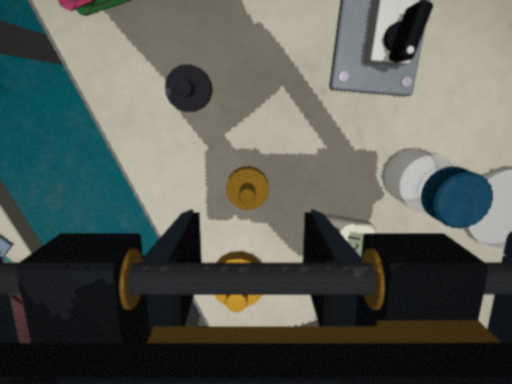

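Wrist view: smallest brass weight at (248,187), steel weight at (188,90), big brass weight at (238,280). They are separate, with clearance for the fingers. Target is (650.3,173.3). I'll correct, descend and grip.

```bash
python3 -m handwheel '[{"gripper":60,"travel":[-0.0183,-0.0047,0.03],"twist":0},{"gripper":60,"travel":[0,0,0.035],"twist":0},{"gripper":60,"travel":[0,0,0.035],"twist":0},{"gripper":60,"travel":[0,0,0.02],"twist":0},{"gripper":60,"travel":[0,0,0],"twist":0}]'
python3 - <<'E'
from workcell import env
from h import *
s=env.state();f=env.grab_frame("wrist")
for d in env.pinpoint("wrist","brass_weight"): print(d["uv"],d["confidence"],onz(f,d["uv"],0).round(1))
t,g,Rm=totool(s,[650.3,173.3,37]);print(s["time_s"],t,g)
E
```

```text
time_s: 2.92
ee_pos: [647.1, 176.0, 250.4]
ee_rot: [-179.7, -0.4, 156.5]
force: [-0.5, -0.3, 0.0]
gripper_width: 54.8
[253.0, 210.7] 0.79 [648.4 173.6   0. ]
[236.0, 338.6] 0.64 [739.7 119.3   0. ]
2.9167 [-5.62713451e-03 -4.34500650e-05  4.13293650e-02] [645.54381394 175.67383097  78.37060027]
```

```bash
python3 -m handwheel '[{"gripper":60,"travel":[0,0,0.014],"twist":0},{"gripper":60,"travel":[0,0,0.012],"twist":0},{"gripper":60,"travel":[0,0,0.008],"twist":0},{"gripper":60,"travel":[0,0,0],"twist":0},{"gripper":60,"travel":[0,0,0],"twist":0}]'
python3 - <<'E'
from workcell import env
from h import *
s=env.state();print(totool(s,[649.3,173.4,37])[:2],s["ee_rot"])
E
```

```text
time_s: 3.43
ee_pos: [649.6, 175.3, 221.3]
ee_rot: [180.0, 0.0, 156.4]
force: [-0.9, -0.1, -0.3]
gripper_width: 54.6
(array([-0.00048395, -0.00184925,  0.01226434]), array([649.59521267, 175.28626752,  49.26469862])) [1.79986435e+02 9.39879848e-03 1.56359219e+02]
```

```bash
python3 -m handwheel '[{"gripper":60,"travel":[0,-0.001,0.007],"twist":0},{"gripper":60,"travel":[0,0,0.004],"twist":0},{"gripper":30,"travel":[0,0,0],"twist":0},{"gripper":5,"travel":[0,0,0],"twist":0},{"gripper":5,"travel":[0,0,0],"twist":0}]' 25
python3 -m handwheel '[{"gripper":5,"travel":[0,0,0],"twist":0},{"gripper":5,"travel":[0,0,0],"twist":0},{"gripper":5,"travel":[0,0,0],"twist":0}]'
python3 - <<'E'
from workcell import env
from h import *
s=env.state();print(totool(s,[649.3,173.4,37])[:2])
E
```

```text
time_s: 3.85
ee_pos: [649.2, 174.2, 210.0]
ee_rot: [180.0, 0.0, 156.3]
force: [0.0, -0.7, 0.1]
gripper_width: 37.5
time_s: 4.1
ee_pos: [649.2, 174.2, 210.1]
ee_rot: [180.0, 0.0, 156.3]
force: [-0.1, 0.2, 0.1]
gripper_width: 17.9
(array([-0.0003584 , -0.00076918,  0.00112387]), array([649.27983647, 174.24811753,  38.1240402 ]))
```

```bash
python3 -m handwheel '[{"gripper":5,"travel":[0,0,-0.01],"twist":0},{"gripper":5,"travel":[0,0,-0.03],"twist":0},{"gripper":5,"travel":[0,0,-0.035],"twist":0},{"gripper":5,"travel":[0,0,-0.035],"twist":0},{"gripper":5,"travel":[0,0,-0.03],"twist":0}]'
python3 -m handwheel '[{"gripper":5,"travel":[0.0295,0.0215,0],"twist":0},{"gripper":5,"travel":[0.0295,0.0215,0],"twist":0},{"gripper":5,"travel":[0.0295,0.0215,0],"twist":0},{"gripper":5,"travel":[0.0295,0.0215,0],"twist":0},{"gripper":5,"travel":[0.0295,0.0215,0],"twist":0}]'
python3 -m handwheel '[{"gripper":5,"travel":[0.0295,0.0215,0],"twist":0},{"gripper":5,"travel":[0,0,0],"twist":0},{"gripper":5,"travel":[0,0,0],"twist":0},{"gripper":5,"travel":[0,0,0],"twist":0}]'
python3 - <<'E'
from workcell import env
from h import *
s=env.state();f=env.grab_frame("wrist")
for t,z in [("load_button_top",56),("stop_screw_grip",74),("test_stand",0),("brass_weight",100)]:
    for d in env.pinpoint("wrist",t): print(t,d["uv"],d["confidence"],onz(f,d["uv"],z).round(1))
tf=env.grab_frame("top")
for t,z in [("load_button_top",56),("stop_screw_grip",74)]:
    for d in env.pinpoint("top",t): print("top",t,d["uv"],d["confidence"],onz(tf,d["uv"],z).round(1))
print(s["time_s"],totool(s,[475,391,150])[:2])
cv2.imwrite("pics/w2.png",f["frame"][:,:,::-1])
E
```

```text
time_s: 4.52
ee_pos: [648.9, 174.2, 352.7]
ee_rot: [179.9, 0.1, 156.3]
force: [0.7, -0.4, -2.6]
gripper_width: 15.1
time_s: 4.93
ee_pos: [555.9, 332.8, 350.4]
ee_rot: [-180.0, -0.0, 156.3]
force: [0.9, -0.3, -1.4]
gripper_width: 15.3
time_s: 5.27
ee_pos: [538.6, 363.3, 350.1]
ee_rot: [-180.0, 0.0, 156.4]
force: [-0.0, 0.2, -2.5]
gripper_width: 15.3
load_button_top [257.3, 107.3] 0.85 [479.6 392.2  56. ]
test_stand [249.9, 155.2] 0.57 [519.9 367.9   0. ]
brass_weight [253.9, 227.9] 0.59 [554.3 356.6 100. ]
top load_button_top [214.2, 218.3] 0.82 [477.7 396.5  56. ]
5.2667 (array([6.94539230e-02, 2.44240343e-05, 2.80855128e-02]), array([538.62754919, 363.18222905, 178.11317566]))
```

View pics/w2.png

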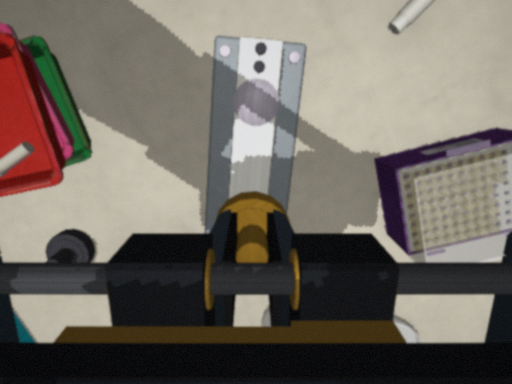

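Wrist view: button disc centred at about (256,101), bolts at (259,67) and (261,48), weight held upright between the fingers at (254,228). I'll refine the button position with an enlarged crop and a model overlay.

Run:
```python
from workcell import env
from h import *
f=env.grab_frame("wrist");im=f["frame"][:,:,::-1].copy()
np.save("w2.npy",im)
def fp(p):
    x,y,th=p;c,s=np.cos(th),np.sin(th)
    W=lambda X,Y,Z:[x+c*X-s*Y,y+s*X+c*Y,Z]
    return W
big=cv2.resize(im[25:135,190:320],None,fx=6,fy=6,interpolation=cv2.INTER_CUBIC)
S=lambda q:tuple(int(round(v)) for v in ((q[0]-190+.5)*6,(q[1]-25+.5)*6))
p=(479.6+50*np.cos(np.radians(-27.3)),392.2+50*np.sin(np.radians(-27.3)),np.radians(62.7))
W=fp(p)
for (X,Y,Z) in [(0,77,51),(0,90,51),(0,50,56)]: cv2.circle(big,S(proj(f,W(X,Y,Z))),4,(0,0,255),-1)
for a in np.linspace(0,2*np.pi,60):
    cv2.circle(big,S(proj(f,W(18*np.cos(a),50+18*np.sin(a),52.2))),2,(0,255,0),-1)
for X in (-17,17):
  for Y in range(20,103,6): cv2.circle(big,S(proj(f,W(X,Y,46))),2,(255,0,0),-1)
for X in (-40,40):
  for Y in range(20,103,6): cv2.circle(big,S(proj(f,W(X,Y,12))),2,(0,255,255),-1)
cv2.imwrite("pics/w2c.png",big[:600,:800]);print(big.shape)
```

```text
(660, 780, 3)
```

View pics/w2c.png

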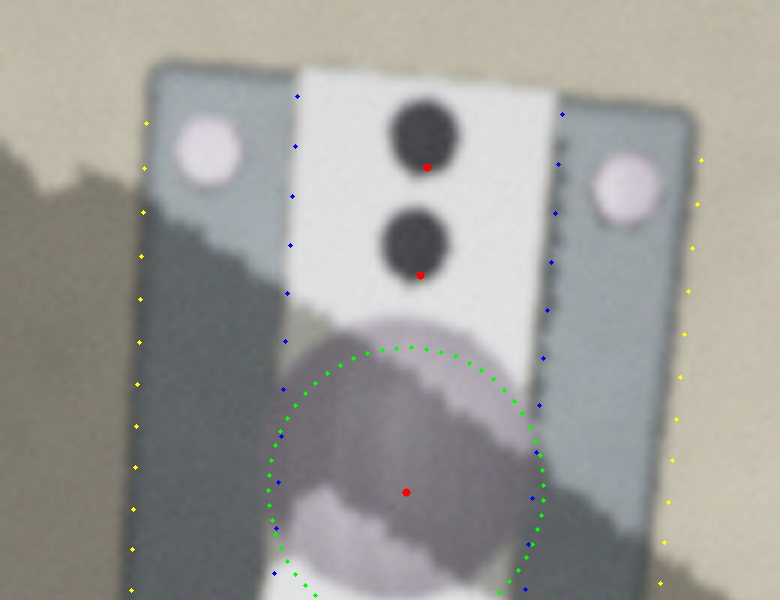

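The model is off by about (-5,-30) crop px, so the button is really at about (475.8,393.2), against (475.1,390.9) from the top camera. I'll check the weight's offset in the hand from its brass mask.

Run:
```python
from workcell import env
from h import *
f=env.grab_frame("wrist");s=env.state()
hsv=cv2.cvtColor(f["frame"],cv2.COLOR_RGB2HSV)
m=((hsv[...,0]>12)&(hsv[...,0]<30)&(hsv[...,1]>140)&(hsv[...,2]>60)).astype(np.uint8)
m[:150]=0;m[300:]=0;m[:,:205]=0;m[:,300:]=0
ys,xs=np.where(m);print("mask",xs.min(),xs.max(),ys.min(),m.sum())
for r in range(190,232,3): 
    c=np.where(m[r])[0]; print(r,(c.min(),c.max()) if len(c) else None,end=" ")
print()
_,g,Rm=totool(s,[0,0,0])
for d in (-4,-2,0,2,4):
    q=[]
    for z in (38.1,22.1):
        q+=[proj(f,g+Rm@[d+22*np.cos(a),22*np.sin(a),z]) for a in np.linspace(0,2*np.pi,180)]
    q=np.array(q);print(d,q.min(0).round(1),q[:180].min(0).round(1),q.max(0).round(1))
t,_,_=totool(s,[475.6,392.8,110]);print(s["ee_pos"],g,t)
```

```text
mask 205 299 193 2963
190 None 193 (np.int64(246), np.int64(258)) 196 (np.int64(236), np.int64(268)) 199 (np.int64(230), np.int64(273)) 202 (np.int64(227), np.int64(276)) 205 (np.int64(224), np.int64(280)) 208 (np.int64(222), np.int64(282)) 211 (np.int64(220), np.int64(283)) 214 (np.int64(237), np.int64(266)) 217 (np.int64(237), np.int64(266)) 220 (np.int64(237), np.int64(266)) 223 (np.int64(237), np.int64(266)) 226 (np.int64(237), np.int64(266)) 229 (np.int64(237), np.int64(266)) 
-4 [213.9 196.3] [216.8 196.3] [294.3 279. ]
-2 [213.8 193. ] [216.7 193. ] [294.4 275.8]
0 [213.7 189.6] [216.6 189.6] [294.5 272.6]
2 [213.6 186.2] [216.5 186.2] [294.6 269.4]
4 [213.5 182.8] [216.4 182.8] [294.7 266.2]
[538.98245701 363.01911956 349.91163149] [538.97928038 363.0350621  177.91163226] [0.06999391 0.0017899  0.06791556]
```

```bash
python3 -m handwheel '[{"gripper":5,"travel":[0.035,0.0015,0],"twist":0},{"gripper":5,"travel":[0.036,0.0015,0.02],"twist":0},{"gripper":5,"travel":[0,0,0.03],"twist":0},{"gripper":5,"travel":[0,0,0.02],"twist":0},{"gripper":5,"travel":[0,0,0],"twist":0}]'
python3 - <<'E'
from workcell import env
from h import *
F={}
for c,(x0,y0,x1,y1) in {"scene":(165,170,245,230),"top":(190,190,250,235),"wrist":(190,100,320,230)}.items():
    f=env.grab_frame(c);s=env.state();_,g,Rm=totool(s,[0,0,0])
    k=400/(x1-x0) if c!="wrist" else 3.2
    big=cv2.resize(f["frame"][y0:y1,x0:x1,::-1],None,fx=k,fy=k,interpolation=cv2.INTER_CUBIC)
    S=lambda q:tuple(int(round(v)) for v in ((q[0]-x0+.5)*k,(q[1]-y0+.5)*k))
    # red: weight disc (nominal) ; green: button rim at 475.6,392.8 ; 
    for a in np.linspace(0,2*np.pi,40):
        for z in (38.1,22.1): cv2.circle(big,S(proj(f,g+Rm@[22*np.cos(a),22*np.sin(a),z])),1,(0,0,255),-1)
        cv2.circle(big,S(proj(f,[475.6+18*np.cos(a),392.8+18*np.sin(a),52.2])),1,(0,255,0),-1)
    F[c]=big
print(s["time_s"],s["ee_pos"],g,s["force"])
h=300
row=np.hstack([F["scene"][:300,:400],F["top"][:300,:400]])
cv2.imwrite("pics/hov.png",np.vstack([row,np.pad(F["wrist"][:300],((0,0),(0,800-F["wrist"].shape[1]),(0,0)))]))
E
```

```text
time_s: 6.18
ee_pos: [473.2, 394.0, 275.7]
ee_rot: [-179.5, -0.2, 156.4]
force: [0.5, -0.6, -3.1]
gripper_width: 15.4
6.3333 [475.61217908 394.86721627 281.04004613] [475.89084316 395.10321102 109.04043376] [-0.51152554  0.49174251 -1.7853023 ]
```

View pics/hov.png

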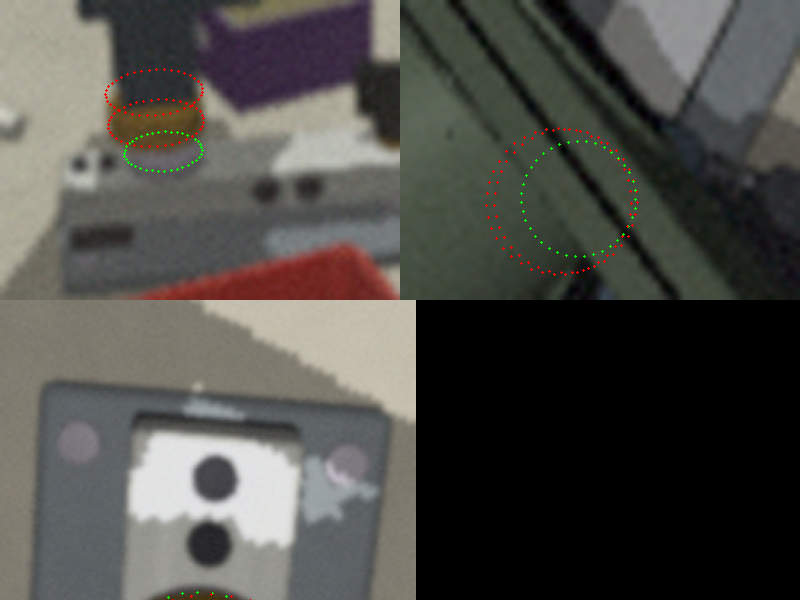

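Scene crop: the brass disc sits about where the red model is, and the button about where the green one is. The top camera is blocked by the arm. I'll quantify this from the bolts (wrist) and the brass mask (scene).

Run:
```python
from workcell import env
from h import *
f=env.grab_frame("wrist");sc=env.grab_frame("scene");s=env.state();_,g,Rm=totool(s,[0,0,0])
gray=cv2.cvtColor(f["frame"],cv2.COLOR_RGB2GRAY)
m=(gray<85).astype(np.uint8);m[:140]=0;m[187:]=0;m[:,:245]=0;m[:,270:]=0
n,l,st,ce=cv2.connectedComponentsWithStats(m)
B=[]
for i in range(1,n):
    if 60<st[i,4]<400: w=onz(f,ce[i],51);B.append(w);print("bolt",ce[i],st[i,4],w.round(1),"tool rel grasp",(Rm.T@(w-g)).round(1))
fr=sc["frame"];hsv=cv2.cvtColor(fr,cv2.COLOR_RGB2HSV)
m=((hsv[...,0]>10)&(hsv[...,0]<30)&(hsv[...,1]>110)&(hsv[...,2]>40));m[:180]=0;m[205:]=0;m[:,:180]=0;m[:,215:]=0
ys,xs=np.where(m);print("brass",xs.min(),xs.max(),ys.min(),ys.max(),m.sum())
for r in range(ys.min(),ys.max()+1):
    c=np.where(m[r])[0];print(r,c.min(),c.max(),end="; ")
print()
q=np.array([proj(sc,g+Rm@[22*np.cos(a),22*np.sin(a),38.1]) for a in np.linspace(0,6.28,90)]);print("model bottom",q.min(0),q.max(0))
q=np.array([proj(sc,g+Rm@[22*np.cos(a),22*np.sin(a),22.1]) for a in np.linspace(0,6.28,90)]);print("model top",q.min(0),q.max(0))
for dx,dy in((0,0),(5,0),(0,5)):print(proj(sc,[475.6+dx,392.8+dy,56]))
# bar/button colour profile in scene: print columns of row through button front
for r in (198,200,202): print(r,fr[r,184:212].sum(1).tolist())
print(g)
```

```text
bolt [255.29245283 154.11320755] 106 [440.3 411.9  51. ] tool rel grasp [39.8  0.6 58.7]
bolt [253.45255474 174.68613139] 137 [451.7 405.7  51. ] tool rel grasp [26.8 -0.5 58.7]
brass 188 205 186 196 136
186 189 189; 187 188 205; 188 188 205; 189 188 205; 190 189 205; 191 188 205; 192 189 205; 193 189 204; 194 190 203; 195 191 201; 196 194 198; 
model bottom [186.6809497  187.22704803] [205.82627522 196.65554977]
model top [186.16767759 181.24730929] [205.47473411 190.50887185]
[196.97289562 198.24450648]
[198.80130005 197.57546237]
[195.83007983 197.39196404]
198 [340, 333, 325, 330, 327, 330, 313, 295, 291, 295, 283, 288, 284, 282, 292, 287, 290, 284, 284, 294, 296, 317, 328, 339, 348, 345, 351, 338]
200 [416, 358, 298, 296, 324, 334, 309, 302, 312, 291, 301, 312, 307, 303, 303, 287, 311, 307, 302, 292, 281, 292, 328, 346, 348, 357, 357, 347]
202 [393, 237, 175, 193, 288, 319, 306, 289, 282, 289, 308, 311, 317, 316, 318, 318, 296, 313, 288, 266, 250, 272, 321, 350, 361, 356, 346, 353]
[476.28682145 395.2517196  109.77897435]
```

```bash
python3 -m handwheel '[{"gripper":5,"travel":[0.0008,-0.0016,0.005],"twist":0},{"gripper":5,"travel":[0,0,0.005],"twist":0},{"gripper":5,"travel":[0,0,0],"twist":0},{"gripper":5,"travel":[0,0,0],"twist":0},{"gripper":5,"travel":[0,0,0],"twist":0}]'
python3 - <<'E'
from workcell import env
from h import *
s=env.state();print(totool(s,[475.3,392.5,94.1])[:2],s["force"])
E
```

```text
time_s: 6.85
ee_pos: [473.6, 393.4, 269.9]
ee_rot: [180.0, -0.0, 156.3]
force: [-0.1, -0.5, -2.2]
gripper_width: 15.3
(array([-0.00193749, -0.00020242,  0.0037982 ]), array([473.60649439, 393.46253984,  97.89824611])) [-0.05598621 -0.45284183 -2.2087016 ]
```

Run:
```python
from workcell import env
from h import *
for k in range(2):
    f=env.grab_frame("wrist");s=env.state();_,g,Rm=totool(s,[0,0,0])
    gray=cv2.cvtColor(f["frame"],cv2.COLOR_RGB2GRAY)
    m=(gray<85).astype(np.uint8);m[:130]=0;m[187:]=0;m[:,:240]=0;m[:,275:]=0
    n,l,st,ce=cv2.connectedComponentsWithStats(m);B=[]
    for i in range(1,n):
        if 60<st[i,4]<400: w=onz(f,ce[i],51);B.append((Rm.T@(w-g))[:2]);print(ce[i],B[-1].round(2),w.round(1))
    if len(B)==2:
        B=sorted(B,key=lambda b:b[0]);u=B[1]-B[0];print("button rel",B[0]-27*u/np.hypot(*u), g.round(1), f["extrinsics"][:3,3].round(1))
    hsv=cv2.cvtColor(f["frame"],cv2.COLOR_RGB2HSV)
    m=((hsv[...,0]>12)&(hsv[...,0]<30)&(hsv[...,1]>140)&(hsv[...,2]>40));m[:170]=0;m[230:]=0;m[:,:205]=0;m[:,300:]=0
    ys,xs=np.where(m);print("brass top row",ys.min(),[ (np.where(m[r])[0].min(),np.where(m[r])[0].max()) for r in range(ys.min(),ys.min()+21,5)])
```

```text
[257.07453416 141.04968944] [48.83  1.83] [429.7 414.8  51. ]
[259.72580645 159.40322581] [38.11  3.42] [440.2 411.9  51. ]
[257.68456376 180.41610738] [25.47  2.27] [451.3 405.8  51. ]
brass top row 193 [(np.int64(247), np.int64(257)), (np.int64(232), np.int64(271)), (np.int64(226), np.int64(277)), (np.int64(222), np.int64(281)), (np.int64(236), np.int64(284))]
[257.07317073 141.0304878 ] [48.78  1.87] [429.8 414.9  51. ]
[259.67741935 159.42741935] [38.03  3.44] [440.2 412.   51. ]
[257.50666667 180.41333333] [25.39  2.22] [451.3 405.8  51. ]
brass top row 193 [(np.int64(247), np.int64(258)), (np.int64(233), np.int64(271)), (np.int64(226), np.int64(277)), (np.int64(222), np.int64(281)), (np.int64(236), np.int64(284))]
```

```bash
python3 -m handwheel '[{"gripper":5,"travel":[0,0.001,0.0015],"twist":0},{"gripper":5,"travel":[0,0,0.001],"twist":0},{"gripper":5,"travel":[0,0,0],"twist":0},{"gripper":5,"travel":[0,0,0],"twist":0}]'
python3 -m handwheel '[{"gripper":5,"travel":[0,0,0.0005],"twist":0},{"gripper":5,"travel":[0,0,0],"twist":0},{"gripper":5,"travel":[0,0,0],"twist":0}]'
python3 -m handwheel '[{"gripper":5,"travel":[0,0,0.0005],"twist":0},{"gripper":5,"travel":[0,0,0],"twist":0},{"gripper":5,"travel":[0,0,0],"twist":0}]'
python3 -m handwheel '[{"gripper":5,"travel":[0,0,0.0005],"twist":0},{"gripper":5,"travel":[0,0,0],"twist":0},{"gripper":5,"travel":[0,0,0],"twist":0}]'
```

```text
time_s: 7.28
ee_pos: [473.9, 394.4, 267.3]
ee_rot: [-180.0, -0.0, 156.4]
force: [0.0, 0.0, -1.9]
gripper_width: 15.5
time_s: 7.53
ee_pos: [473.9, 394.4, 266.9]
ee_rot: [180.0, 0.0, 156.3]
force: [0.0, 0.2, -1.9]
gripper_width: 15.0
time_s: 7.78
ee_pos: [474.0, 394.4, 266.6]
ee_rot: [180.0, 0.0, 156.3]
force: [-0.4, 0.0, -2.1]
gripper_width: 15.3
time_s: 8.03
ee_pos: [474.0, 394.4, 266.4]
ee_rot: [180.0, 0.0, 156.3]
force: [-0.6, -0.5, 1.7]
gripper_width: 15.0
```

```bash
python3 -m handwheel '[{"gripper":20,"travel":[0,0,-0.0002],"twist":0},{"gripper":25,"travel":[0,0,0],"twist":0},{"gripper":35,"travel":[0,0,0],"twist":0},{"gripper":45,"travel":[0,0,0],"twist":0},{"gripper":45,"travel":[0,0,0],"twist":0}]'
python3 - <<'E'
from workcell import env
from h import *
f=env.grab_frame("scene");w=env.grab_frame("wrist")
a=cv2.resize(f["frame"][150:240,150:270,::-1],(800,600),interpolation=cv2.INTER_CUBIC)[:, :800]
b=cv2.resize(w["frame"][:,:,::-1],(400,300))
cv2.imwrite("pics/rel.png",np.vstack([cv2.resize(a,(400,300)),b]))
print(env.state()["force"],env.state()["gripper_width"])
E
```

```text
time_s: 8.45
ee_pos: [474.0, 394.4, 266.0]
ee_rot: [180.0, -0.0, 156.3]
force: [0.1, 0.7, 0.9]
gripper_width: 39.4
[ 0.42698981 -0.54221533  1.10524655] 40.570289061153936
```

View pics/rel.png

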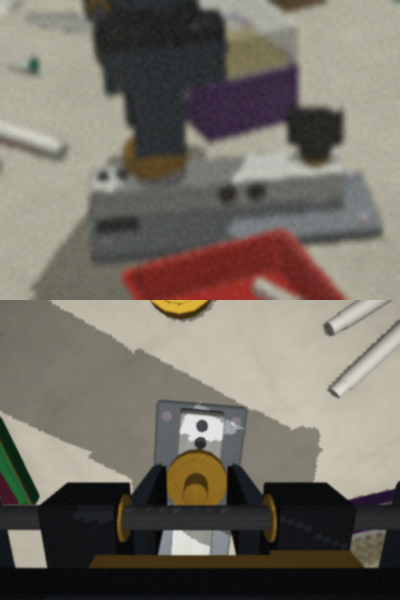

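The weight stands on the button with the fingers clear on both sides of the stem. I'll raise straight up.

```bash
python3 -m handwheel '[{"gripper":45,"travel":[0,0,-0.005],"twist":0},{"gripper":45,"travel":[0,0,-0.015],"twist":0},{"gripper":45,"travel":[0,0,-0.025],"twist":0},{"gripper":45,"travel":[0,0,-0.03],"twist":0},{"gripper":45,"travel":[0,0,-0.03],"twist":0}]'
python3 -m handwheel '[{"gripper":45,"travel":[-0.035,0,0],"twist":0},{"gripper":45,"travel":[-0.035,0,0],"twist":0},{"gripper":45,"travel":[0,0,0],"twist":0},{"gripper":45,"travel":[0,0,0],"twist":0}]'
python3 - <<'E'
from workcell import env
from h import *
f=env.grab_frame("wrist");s=env.state();print(totool(s,[570,342,83])[:2],s["qpos"].round(1))
for t,z in [("stop_screw_grip",74),("brass_weight",56),("load_button_top",56)]:
    for d in env.pinpoint("wrist",t): print(t,d["uv"],d["confidence"],onz(f,d["uv"],z).round(1))
sc=env.grab_frame("scene")
a=cv2.resize(sc["frame"][155:230,160:260,::-1],(400,300),interpolation=cv2.INTER_CUBIC)
cv2.imwrite("pics/bal.png",np.hstack([a,cv2.resize(f["frame"][:,:,::-1],(400,300))]))
E
```

```text
time_s: 8.97
ee_pos: [473.8, 394.2, 372.2]
ee_rot: [-179.9, -0.0, 156.3]
force: [0.6, -0.6, -0.2]
gripper_width: 41.4
time_s: 9.3
ee_pos: [539.2, 365.4, 371.1]
ee_rot: [180.0, -0.0, 156.2]
force: [-1.5, 0.3, 1.4]
gripper_width: 41.1
(array([-0.03897975, -0.00899074,  0.1158916 ]), array([538.04753641, 365.90970056, 198.92447309])) [ 33.2  26.4  81.9   0.   71.8 -33.1]
stop_screw_grip [244.0, 232.0] 0.83 [571.7 342.5  74. ]
brass_weight [253.1, 103.6] 0.83 [476.8 392.9  56. ]
load_button_top [82.2, 239.2] 0.74 [524.2 198.9  56. ]
```

View pics/bal.png

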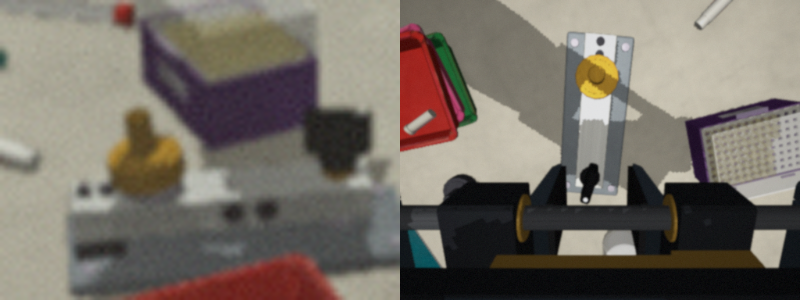

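Scene: the weight stands free on the button with only a slight lean. Wrist: the screw bar is at about (243,232), with its dot end at about (238,255). Next I measure the bar's angle.

Run:
```python
from workcell import env
from h import *
f=env.grab_frame("wrist");s=env.state();_,g,Rm=totool(s,[0,0,0])
gray=cv2.cvtColor(f["frame"],cv2.COLOR_RGB2GRAY)
k=8;big=cv2.resize(f["frame"][195:270,205:285,::-1],None,fx=k,fy=k,interpolation=cv2.INTER_CUBIC)
big=np.clip(big.astype(float)*1.8+10,0,255).astype(np.uint8)
S=lambda q:tuple(int(round(v)) for v in ((q[0]-205+.5)*k,(q[1]-195+.5)*k))
for yaw,col in((-28,(0,0,255)),(-36,(0,255,0))):
  c,s_=np.cos(np.radians(yaw)),np.sin(np.radians(yaw))
  P=[S(proj(f,[571.7+c*X-s_*Y,342.5+s_*X+c*Y,88])) for X,Y in((20,5.5),(-20,5.5),(-20,-5.5),(20,-5.5))]
  cv2.polylines(big,[np.array(P)],True,col,1)
cv2.imwrite("pics/screw.png",big[:600]);print(g,Rm[:,1])
```

```text
[537.18075268 366.80514244 199.12868025] [ 4.00133159e-01  9.16457002e-01 -1.38058221e-04]
```

View pics/screw.png

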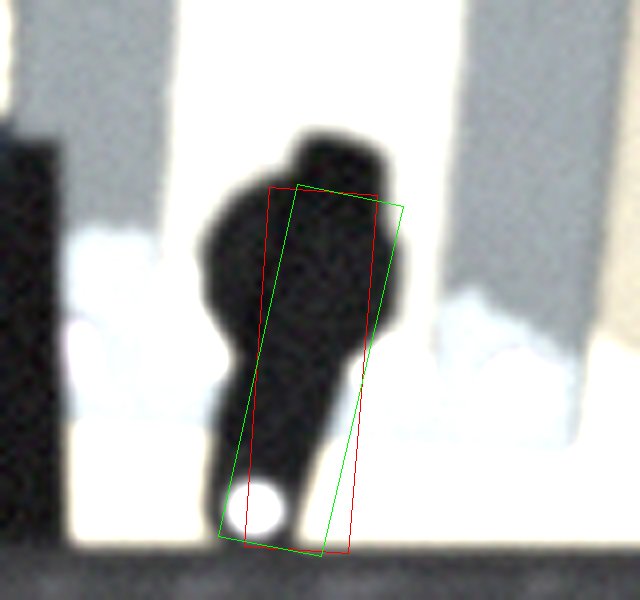

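```bash
python3 -m handwheel '[{"gripper":45,"travel":[-0.0385,-0.0097,0],"twist":0},{"gripper":45,"travel":[0,0,0.035],"twist":0.116},{"gripper":45,"travel":[0,0,0.035],"twist":0.116},{"gripper":45,"travel":[0,0,0],"twist":0},{"gripper":45,"travel":[0,0,0],"twist":0}]'
python3 -m handwheel '[{"gripper":45,"travel":[0,0,0],"twist":0},{"gripper":45,"travel":[0,0,0],"twist":0}]'
python3 - <<'E'
from workcell import env
from h import *
f=env.grab_frame("wrist");s=env.state();_,g,Rm=totool(s,[0,0,0]);print(g,s["ee_rot"],s["qpos"].round(1))
k=5;big=cv2.resize(f["frame"][150:270,190:320,::-1],None,fx=k,fy=k,interpolation=cv2.INTER_CUBIC)
big=np.clip(big.astype(float)*1.8+10,0,255).astype(np.uint8)
S=lambda q:tuple(int(round(v)) for v in ((q[0]-190+.5)*k,(q[1]-150+.5)*k))
P=[S(proj(f,g*[1,1,0]+[0,0,88]+Rm@[X,Y,0])) for X,Y in((20,5.5),(-20,5.5),(-20,-5.5),(20,-5.5))]
cv2.polylines(big,[np.array(P)],True,(0,0,255),1)
cv2.imwrite("pics/screw2.png",big)
E
```

```text
time_s: 10.02
ee_pos: [568.7, 342.1, 299.7]
ee_rot: [-179.8, -0.1, 143.3]
force: [-0.1, -0.4, 0.4]
gripper_width: 41.1
time_s: 10.18
ee_pos: [569.7, 342.7, 303.8]
ee_rot: [179.8, 0.1, 143.2]
force: [0.2, -0.4, -0.1]
gripper_width: 41.1
[570.36849    343.04472392 131.75990315] [1.79757591e+02 1.00813746e-01 1.43169867e+02] [ 30.   30.3  85.2   0.   64.2 -23.1]
```

View pics/screw2.png

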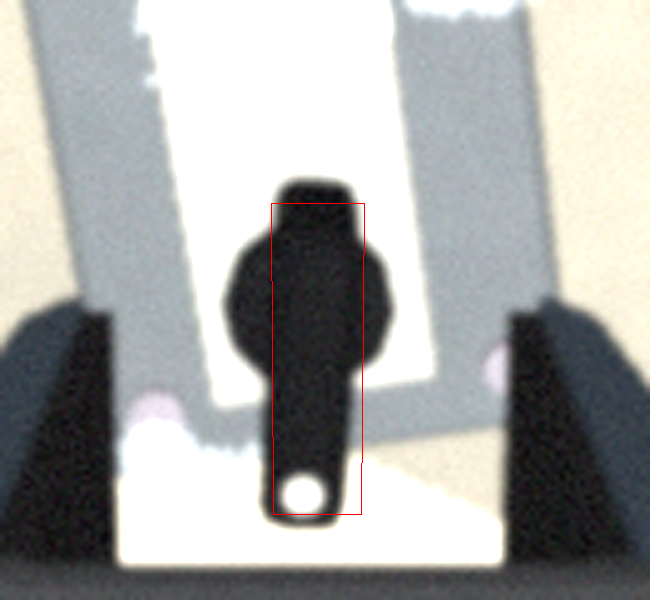

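The fingers' midline (x≈311 in the crop) matches the bar (≈309). Residual angle is about 2°. I'll descend and grip.

```bash
python3 -m handwheel '[{"gripper":45,"travel":[0,0,0.02],"twist":0.04},{"gripper":45,"travel":[0,0,0.02],"twist":0},{"gripper":45,"travel":[0,0,0.005],"twist":0},{"gripper":45,"travel":[0,0,0],"twist":0},{"gripper":45,"travel":[0,0,0],"twist":0}]' 25
python3 -m handwheel '[{"gripper":5,"travel":[0,0,0],"twist":0},{"gripper":5,"travel":[0,0,0],"twist":0},{"gripper":5,"travel":[0,0,0],"twist":0},{"gripper":5,"travel":[0,0,0],"twist":0},{"gripper":5,"travel":[0,0,0],"twist":0}]'
python3 - <<'E'
from workcell import env
from h import *
s=env.state();_,g,Rm=totool(s,[0,0,0]);print(g,s["force"],"tool force",Rm.T@s["force"],s["torque"],s["qpos"].round(1))
E
```

```text
time_s: 10.65
ee_pos: [569.7, 342.3, 257.4]
ee_rot: [179.9, 0.0, 140.8]
force: [0.3, -0.1, -0.4]
gripper_width: 41.1
time_s: 11.07
ee_pos: [570.0, 342.6, 256.8]
ee_rot: [179.8, 0.0, 140.7]
force: [3.7, 6.1, -4.4]
gripper_width: 10.5
[570.48851146 343.13569728  84.7622657 ] [ 3.65693401  6.06667644 -4.3854502 ] tool force [1.00975454 6.99259661 4.41518871] [ 0.5367374  -0.21077327 -0.07709122] [ 30.   32.7  88.3   0.1  58.7 -20.8]
```

```bash
python3 -m handwheel '[{"gripper":5,"travel":[0,0.0005,0],"twist":0.05},{"gripper":5,"travel":[0,0,0],"twist":0.1},{"gripper":5,"travel":[0,0,0],"twist":0.1},{"gripper":5,"travel":[0,0,0],"twist":0.1},{"gripper":5,"travel":[0,0,0],"twist":0.1}]'
python3 - <<'E'
from workcell import env
from h import *
s=env.state();_,g,Rm=totool(s,[0,0,0]);print(g,"tool F",(Rm.T@s["force"]).round(1),(Rm.T@s["torque"]).round(3),s["qpos"].round(1))
E
```

```text
time_s: 11.48
ee_pos: [570.6, 343.2, 256.8]
ee_rot: [179.7, -0.1, 114.7]
force: [3.1, 3.4, -1.3]
gripper_width: 11.0
[571.27250455 343.75939     84.75331611] tool F [1.8 4.3 1.4] [-0.65   0.23   0.003] [30.  32.8 88.2  0.1 58.7  5.3]
```

```bash
python3 -m handwheel '[{"gripper":5,"travel":[0,0,0],"twist":0.1},{"gripper":5,"travel":[0,0,0],"twist":0.1},{"gripper":5,"travel":[0,0,0],"twist":0.1},{"gripper":5,"travel":[0,0,0],"twist":0.1},{"gripper":5,"travel":[0,0,0],"twist":0.1}]'
python3 -m handwheel '[{"gripper":5,"travel":[0,0,0],"twist":0.1},{"gripper":5,"travel":[0,0,0],"twist":0.1},{"gripper":5,"travel":[0,0,0],"twist":0.1},{"gripper":5,"travel":[0,0,0],"twist":0.1},{"gripper":5,"travel":[0,0,0],"twist":0.1}]'
python3 - <<'E'
from workcell import env
from h import *
s=env.state();_,g,Rm=totool(s,[0,0,0]);print(g,"tool F",(Rm.T@s["force"]).round(1),(Rm.T@s["torque"]).round(3),s["qpos"].round(1))
E
```

```text
time_s: 11.9
ee_pos: [571.2, 343.3, 256.8]
ee_rot: [179.7, -0.2, 86.1]
force: [5.6, 4.3, -2.7]
gripper_width: 10.9
time_s: 12.32
ee_pos: [571.9, 343.1, 256.8]
ee_rot: [179.7, -0.4, 57.4]
force: [8.5, 2.1, -3.4]
gripper_width: 10.7
[573.31463111 343.62965039  84.79275201] tool F [6.3 6.  3.5] [-0.922  0.866  0.002] [30.  32.8 88.1 -0.1 58.6 62.6]
```

```bash
python3 -m handwheel '[{"gripper":5,"travel":[0.0006,0.0006,0],"twist":0.1},{"gripper":5,"travel":[0,0,0],"twist":0.1},{"gripper":5,"travel":[0,0,0],"twist":0.1},{"gripper":5,"travel":[0,0,0],"twist":0.1},{"gripper":5,"travel":[0,0,0],"twist":0.1}]'
python3 -m handwheel '[{"gripper":5,"travel":[0,0,0],"twist":0.1},{"gripper":5,"travel":[0,0,0],"twist":0.1},{"gripper":5,"travel":[0,0,0],"twist":0.05},{"gripper":5,"travel":[0,0,0],"twist":0}]'
python3 - <<'E'
from workcell import env
from h import *
s=env.state();_,g,Rm=totool(s,[0,0,0]);print(g,s["ee_rot"],"tool F",(Rm.T@s["force"]).round(1),(Rm.T@s["torque"]).round(3),s["qpos"].round(1))
E
```

```text
time_s: 12.73
ee_pos: [572.8, 342.6, 256.8]
ee_rot: [179.9, -0.4, 28.8]
force: [7.2, 0.6, -2.9]
gripper_width: 10.6
time_s: 13.07
ee_pos: [573.0, 342.2, 256.8]
ee_rot: [179.9, -0.5, 14.6]
force: [8.7, -0.8, -2.9]
gripper_width: 10.8
[574.35519321 342.32034386  84.77176447] [179.93011826  -0.45987978  14.6390909 ] tool F [8.2 3.  2.9] [-0.647  1.097  0.082] [ 29.9  32.9  88.   -0.2  58.7 105.4]
```

```bash
python3 -m handwheel '[{"gripper":5,"travel":[0.0007,0,0],"twist":0.06},{"gripper":5,"travel":[0,0,0],"twist":0.06},{"gripper":5,"travel":[0,0,0],"twist":0.03},{"gripper":5,"travel":[0,0,0],"twist":0},{"gripper":5,"travel":[0,0,0],"twist":0}]'
python3 - <<'E'
from workcell import env
from h import *
s=env.state();_,g,Rm=totool(s,[0,0,0]);print(g,s["ee_rot"],"tool F",(Rm.T@s["force"]).round(1),(Rm.T@s["torque"]).round(3),s["qpos"].round(1))
E
python3 -m handwheel '[{"gripper":5,"travel":[0,0,0],"twist":0.04},{"gripper":5,"travel":[0,0,0],"twist":0.03},{"gripper":5,"travel":[0,0,0],"twist":0},{"gripper":5,"travel":[0,0,0],"twist":0},{"gripper":5,"travel":[0,0,0],"twist":0}]'
python3 - <<'E'
from workcell import env
from h import *
s=env.state();_,g,Rm=totool(s,[0,0,0]);print(g,s["ee_rot"],"tool F",(Rm.T@s["force"]).round(1),(Rm.T@s["torque"]).round(3),s["qpos"].round(1))
E
```

```text
time_s: 13.48
ee_pos: [573.3, 342.1, 256.8]
ee_rot: [180.0, -0.4, 6.1]
force: [7.3, -2.2, -0.9]
gripper_width: 10.7
[574.45354867 342.05960747  84.77606266] [179.9512911   -0.38362932   6.14523831] tool F [7.  3.  0.9] [-0.634  0.902  0.038] [ 29.9  32.9  87.9  -0.2  58.8 113.9]
time_s: 13.9
ee_pos: [573.3, 342.0, 256.8]
ee_rot: [180.0, -0.4, 2.1]
force: [7.1, -3.0, -0.7]
gripper_width: 10.5
[574.46506265 341.91448111  84.77100724] [179.96314124  -0.38500879   2.13936618] tool F [7.  3.3 0.7] [-0.571  0.973  0.01 ] [ 29.9  32.9  87.9  -0.2  58.8 117.9]
```

```bash
for i in 1 ; do python3 -m handwheel '[{"gripper":5,"travel":[0.0005,0,0],"twist":0.04},{"gripper":5,"travel":[0,0,0],"twist":0.03},{"gripper":5,"travel":[0,0,0],"twist":0},{"gripper":5,"travel":[0,0,0],"twist":0}]' >/dev/null; done
cat > st.py <<'E'
from workcell import env
from h import *
s=env.state();_,g,Rm=totool(s,[0,0,0]);print(s["time_s"],g.round(1),s["ee_rot"].round(1),"tool F",(Rm.T@s["force"]).round(1),(Rm.T@s["torque"]).round(3),s["qpos"].round(1),s["gripper_width"])
E
python3 st.py
python3 -m handwheel '[{"gripper":5,"travel":[0,0,0],"twist":0.04},{"gripper":5,"travel":[0,0,0],"twist":0.03},{"gripper":5,"travel":[0,0,0],"twist":0},{"gripper":5,"travel":[0,0,0],"twist":0}]' >/dev/null; python3 st.py
```

```text
14.2333 [574.5 341.8  84.8] [179.9  -0.4  -1.7] tool F [4.7 2.4 0.3] [-0.52   0.848 -0.897] [ 29.9  32.9  87.9  -0.3  58.9 121.7] 11.329233401425004
14.5667 [574.2 341.8  84.8] [179.9  -0.3  -5.7] tool F [ 5.5  1.9 -0.6] [-0.459  0.767 -0.94 ] [ 29.9  32.9  87.9  -0.3  58.9 125.7] 12.52671406458138
```

The stop is reached: torque jumped to -0.9 N·m at tool yaw of about 0°, and the jaws are being wedged open. Now I back off about 90° from there, to tool yaw ≈ +90°.

```bash
python3 -m handwheel '[{"gripper":5,"travel":[0,0,0],"twist":-0.07},{"gripper":5,"travel":[0,0,0],"twist":-0.1},{"gripper":5,"travel":[0,0,0],"twist":-0.1},{"gripper":5,"travel":[0,0,0],"twist":-0.1},{"gripper":5,"travel":[0,0,0],"twist":-0.1}]' >/dev/null; python3 st.py
python3 -m handwheel '[{"gripper":5,"travel":[0,0,0],"twist":-0.1},{"gripper":5,"travel":[0,0,0],"twist":-0.1},{"gripper":5,"travel":[0,0,0],"twist":-0.1},{"gripper":5,"travel":[0,0,0],"twist":-0.1},{"gripper":5,"travel":[0,0,0],"twist":-0.1}]' >/dev/null; python3 st.py
```

```text
14.9833 [574.  342.4  84.8] [179.9  -0.3  21.3] tool F [ 3.8  4.2 -0.3] [-0.507  0.512  0.   ] [29.9 32.9 87.9 -0.1 58.9 98.7] 10.880368365571265
15.4 [573.5 343.1  84.8] [179.9  -0.2  49.9] tool F [2.3 1.5 0.5] [-0.298  0.282  0.047] [29.9 32.9 87.9 -0.  58.9 70. ] 10.806958208402325
```

```bash
python3 -m handwheel '[{"gripper":5,"travel":[0,0,0],"twist":-0.1},{"gripper":5,"travel":[0,0,0],"twist":-0.1},{"gripper":5,"travel":[0,0,0],"twist":-0.1},{"gripper":5,"travel":[0,0,0],"twist":-0.1},{"gripper":5,"travel":[0,0,0],"twist":-0.1}]' >/dev/null
python3 -m handwheel '[{"gripper":5,"travel":[0,0,0],"twist":-0.1},{"gripper":5,"travel":[0,0,0],"twist":-0.08},{"gripper":5,"travel":[0,0,0],"twist":-0.02},{"gripper":5,"travel":[0,0,0],"twist":0},{"gripper":5,"travel":[0,0,0],"twist":0}]'; python3 -m handwheel '[{"gripper":5,"travel":[0,0,0],"twist":0},{"gripper":5,"travel":[0,0,0],"twist":0},{"gripper":5,"travel":[0,0,0],"twist":0},{"gripper":5,"travel":[0,0,0],"twist":0},{"gripper":5,"travel":[0,0,0],"twist":0}]' >/dev/null; python3 st.py
python3 - <<'E'
from workcell import env
from h import *
f=env.grab_frame("scene");w=env.grab_frame("wrist")
for c,fr in(("scene",f),("wrist",w)):
    for t,z in(("brass_weight",56),("steel_weight",0),("timer",0),("blue_cap_bottle",0),("stop_screw_grip",74)):
        print(c,t,[(np.round(d["uv"]).tolist(),round(d["confidence"],2),onz(fr,d["uv"],z).round(0).tolist()) for d in env.pinpoint(c,t)])
a=cv2.resize(f["frame"][140:290,130:330,::-1],(400,300),interpolation=cv2.INTER_CUBIC)
cv2.imwrite("pics/fin.png",np.hstack([a,cv2.resize(w["frame"][:,:,::-1],(400,300))]))
E
```

```text
time_s: 16.23
ee_pos: [572.1, 343.2, 256.8]
ee_rot: [179.9, -0.1, 89.7]
force: [1.0, 3.9, 3.1]
gripper_width: 10.6
16.65 [572.4 343.5  84.7] [ 1.799e+02 -1.000e-01  8.970e+01] tool F [ 5.   0.9 -3.7] [-0.257  0.932  0.061] [30.  32.9 87.9  0.  59.  30.2] 10.829073865083588
scene brass_weight [([363.0, 228.0], 0.83, [683.0, 76.0, 56.0]), ([130.0, 230.0], 0.76, [298.0, 368.0, 56.0]), ([195.0, 197.0], 0.64, [475.0, 400.0, 56.0])]
scene steel_weight [([282.0, 255.0], 0.85, [538.0, 164.0, 0.0]), ([197.0, 196.0], 0.47, [528.0, 484.0, 0.0])]
scene timer [([323.0, 204.0], 0.79, [762.0, 255.0, 0.0]), ([245.0, 186.0], 0.59, [663.0, 451.0, 0.0])]
scene blue_cap_bottle [([286.0, 201.0], 0.85, [695.0, 322.0, 0.0])]
scene stop_screw_grip [([245.0, 186.0], 0.5, [580.0, 344.0, 74.0])]
wrist brass_weight [([66.0, 141.0], 0.7, [475.0, 394.0, 56.0])]
wrist steel_weight []
wrist timer [([476.0, 326.0], 0.98, [752.0, 238.0, 0.0])]
wrist blue_cap_bottle [([431.0, 221.0], 0.63, [704.0, 328.0, 0.0])]
wrist stop_screw_grip [([256.0, 250.0], 0.93, [575.0, 340.0, 74.0])]
```

View pics/fin.png

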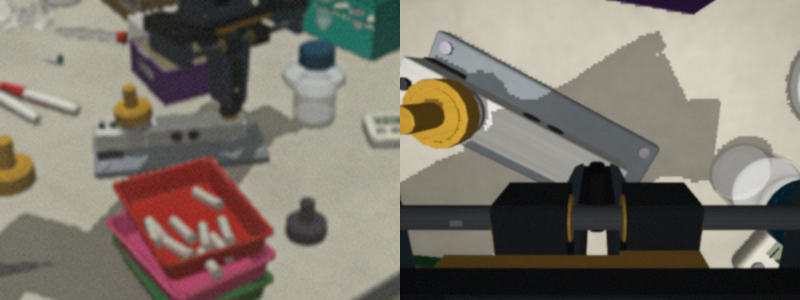

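The weight still stands on the button, and the fingers grip the screw bar about 90° back from its stop (tool yaw 89.7°, stop felt at about 0°). The bottle, timer and steel weight haven't moved. Handing in.

```bash
python3 -c "
from workcell import env
print(env.job_done())"
```

```text
the job is handed in; nothing more can be done
None
```

The job is handed in: the smallest brass weight stands by itself on the load button, and the arm is still gripping the thumbscrew about a quarter turn back from its stop. It took about 17 s of the 72 s allowed.

- **Weight:** I set it down at first contact and opened the jaws. The last pictures show it standing free, with its underside at about (475, 394) mm against about (475, 393) mm for the button. It leans slightly; I judged that by eye and did not measure it.
- **Thumbscrew:** I turned it about 140° clockwise until the torque jumped from about 0 to -0.9 N·m. That put the stop at a tool yaw of about 0°, within roughly 1°. I then turned it back to a yaw of 89.7° and held it there with 25 N, the jaws 10.8 mm apart and the grasp point about 11 mm above the grip's centre.
- **Other things:** The steel weight, timer and bottle look unmoved in the last pictures.

**Disagreements in the checks:**
- **Wrist camera:** It read about 2 mm off at the gripper compared with the arm's own pose, so I placed the weight by compromise between the two.
- **Scene camera:** In the last look it put the timer about 20 mm away from its first reading (which came from the top camera), but the wrist camera agreed with the first reading to about 4 mm. The arm never went near the timer.
- **Screw angle:** The joint value was never read directly. It is inferred from the tool's rotation and where the stop was felt.

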